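# Draw polymer plugs from the feeder into the sample pan

## Robot

A 6-joint arm with a two-finger parallel gripper is mounted at the origin on the work surface. World frame = base frame: x ahead of the robot, y to its left, z up, the work surface at z = 0. Lengths are in m, angles in rad, forces in N, time in s.
With the tool pointing down it reaches from about 0.325 to 0.775 m from the base axis. Payload 5.5 kg.
Tool frame: the origin (TCP) lies between the finger pads; the fingertips stand 8 mm ahead of it and the grasp point (between the pads) lies 11 mm behind it (tcp_to_tips is the distance from the TCP to the fingertips, in m); z points along the fingers, y is the line along which they close (so a half turn about z gives the same grasp; the last joint's range is limited). The gripper opens to 88 mm and grips with 3 to 60 N. Pads are 20 mm wide; open, the fingers measure 115 mm over their backs; the gripper's body (75 mm by 178 mm) begins 61 mm behind the grasp point.
Start: joints at [-1.158, 0.091, 1.231, -0, 1.82, -0.057], TCP at [0.272, -0.535, 0.231] pointing down, gripper open.
Joint ranges: [-2.87, 2.87], [-0.86, 2.18], [0.17, 2.46], [-1.51, 4.65], [0.06, 2.69], [-2.65, 2.65]. Speed limits (rad/s): [2.57, 2.57, 3.01, 3.14, 3.14, 3.14].

## Interface

Orientations are given as a unit quaternion [w, x, y, z].
In Python, from bench import * gives the robot as it stands. Calls block until the motion is done:
- move_to(position, orientation): joint-space move of the TCP to a pose.
- move_l(position, speed=0.15, orientation=None): straight line of the TCP; orientation=None keeps the orientation; speed is the mean speed in m/s.
- movej(angles): joint-space move.
- gripper_open() and close(): open the fingers fully, or close them until they stop; the grip force is fixed at half the most.
- hold(seconds).
- inverse_kinematics(position, orientation): joint angles nearest the present ones, or None.
- state(): the state.
- get_image(name): name is "scene" or "top" or "wrist"; returns a dict with "frame" (384x512x3 uint8, blue, green, red), "depth" (384x512 float32, m along the optical axis (not along the pixel's ray), 0 where there is no reading), "camera_matrix" (3x3 intrinsics, pixels), "view" (4x4, takes a point from world to camera coordinates). Camera axes: x right, y up, looking along -z (the intrinsics and any distortion apply to the point x, -y, -z); pixel columns grow to the right and rows downward; lengths in m; the calibration is good to about 2 mm. A picture is of the moment at which its call begins.
A pose or a line that the arm cannot do raises IKError and nothing moves.
- job_done(): hands the job in; it is judged then, once.
The state is a dict: "time": time; "joint_pos": joint angles; "dq": joint speeds; "joint_torque": joint torques, N m; "ee_pos": TCP position; "ee_rot": TCP orientation; "ft_force": force on the tool from outside, world axes, zero at the start; "moment": the same for the moment, N m; "finger_gap": finger opening in m; "finger_force": force on a finger pad.
Only numpy, scipy, OpenCV 4.12 (cv2) and the standard library are available. Lean on these libraries where they do the work, as an engineer would, in place of code of your own. Each camera call takes 0.05 s, during which the arm holds its last target. There are 200 camera calls.

## Task

Set the sample pan with the black handle on the bench, centred under the feeder's spout, and let go of it. Then pull the spring-return gate slide out by its knurled knob until its pointer lines up with the brass clip on the gauge bar, so that all three white plugs slide down into the pan, and finish while still holding the slide there: it springs shut if let go. Leave the other things on the bench where they are.

Things in the scene. Friction and masses are not known exactly. Their poses are not given: they have to be found in the camera images.
- spout (a point): centre of the feeder spout's open lower end, 65 mm above the bench. The fixed feeder has a narrow steel chute, sloping down 35 degrees towards -y of this frame into the vertical spout (outside 35 x 57 mm in x, y); plugs drop straight down from it. Axes: x away from the robot, y up the chute, z up. The bench below is free; the cream base plate starts 65 mm from here in +y
- gate (a joint): travel of the spring-return gate slide that shuts the chute: 0 shut, grows as it is pulled towards the robot (-x of the spout's frame), hard stop at 0.085 m. A spring draws it shut with about 6 N at 0, rising 0.6 N per cm. Chute fully open from 0.035 m on
- knob (a point): grip point on the axis of the gate slide's upright knurled steel knob, 20 mm in diameter, 160 to 202 mm above the bench (this point at 184 mm); moves with the slide. Shut, it is 95 mm in -x and 100 mm in +y of the spout (spout's frame). From its foot a thin rod (146 mm up) runs to the chute and a thin pointer to +y
- pointer (a point): tip of the thin pointer at the knob's foot, 48 mm to the +y side of the knob's axis (spout's frame), 146 mm above the bench; it moves with the slide
- mark: the mark: a brass clip, 6 x 14 x 16 mm high (x, y, z), on the fixed gauge bar beside the slide, 137 to 153 mm above the bench, 55 mm to the +y side of the knob's axis. Origin: centre of its underside; axes as the spout's. The slide is at the mark when the pointer tip and this origin have the same x in the spout's frame, 40 to 70 mm out
- pan: loose square steel sample pan, outside 110 x 110 mm, 45 mm high, walls and floor 3 mm, 0.2 kg, with a straight black handle towards its own -x. Origin under the centre of the square, z up
- pan_grip (a point): point on the pan's handle, 108 mm from the pan's centre along -x of the pan, 22 mm above the underside. The handle is 12 mm wide (along y of the pan), 20 mm high (12 to 32 mm above the underside) and reaches from 55 to 136 mm from the pan's centre
- plug0: white polymer plug, a cylinder 18 mm in diameter and 22 mm long, lying across the chute, next to the gate. Origin on its surface, 9 mm from its axis, at the middle of its length
- plug1: white polymer plug, a cylinder 18 mm in diameter and 22 mm long, lying across the chute, second from the gate. Origin on its surface, 9 mm from its axis, at the middle of its length
- plug2: white polymer plug, a cylinder 18 mm in diameter and 22 mm long, lying across the chute, third from the gate. Origin on its surface, 9 mm from its axis, at the middle of its length
- cup: plain round steel cup without a handle, 60 mm across, 60 mm high, bystander, origin at the centre of its underside
- jar: white screw-top jar, 52 mm across, 85 mm high, bystander, origin at the centre of its underside
- weight: steel disc weight with a stub on top, 84 mm across, 45 mm high, bystander, origin at the centre of its underside
- can: aluminium can with a paper band, 60 mm across, 100 mm high, bystander, origin at the centre of its underside
- driver: screwdriver lying flat, black handle, bystander
- carton: white paper carton, 60 x 110 x 50 mm high, bystander, origin at the centre of its underside
- die: small steel ring, 36 mm across, 14 mm high, bystander, origin at the centre of its underside

How it is judged:
By the outcome, as a careful person would: the job done as asked, in the order asked, and still so for the second after the job is handed in, while the arm keeps its last pose, push and grip.
It also fails if it takes over 54 s, if anything falls off the work surface, if the arm or the gripper's body presses on something with over 40 N, if the wrist force passes 120 N, or if a joint passes its speed limit or range.

## Working session

There is one attempt and no reset: what is moved stays moved. The work goes in short steps, each a Python script; the robot and the scene stay as the last script left them, time stands still between calls to the robot, and variables do not carry over. Pictures are saved under pics/ and viewed, at most 10 in all, crops included, and the job is handed in when it is done.

```bash
ls; mkdir -p pics
cat > h.py <<'E'
from bench import *
import numpy as np, cv2
from scipy.spatial.transform import Rotation as R
def snap(n,f):
    d=get_image(n); cv2.imwrite(f'pics/{f}.png',d['frame']); np.savez(f'pics/{f}.npz',**d); return d
def load(f): return dict(np.load(f'pics/{f}.npz'))
def ray(d,u,v):
    K=d['camera_matrix'];V=d['view']
    c=np.linalg.inv(K)@[u,v,1.]; c=np.array([c[0],-c[1],-c[2]])
    Rm=V[:3,:3].T; return -Rm@V[:3,3], Rm@c
def at_z(d,u,v,z):
    o,r=ray(d,u,v); return o+r*(z-o[2])/r[2]
def at_d(d,u,v):
    o,r=ray(d,u,v); return o+r*d['depth'][int(round(v)),int(round(u))]
def tri(obs):
    A=np.zeros((3,3));b=np.zeros(3)
    for d,u,v in obs:
        o,r=ray(d,u,v); r=r/np.linalg.norm(r);P=np.eye(3)-np.outer(r,r);A+=P;b+=P@o
    return np.linalg.solve(A,b)
def proj(d,p):
    c=d['view'][:3,:3]@p+d['view'][:3,3]; q=d['camera_matrix']@[c[0],-c[1],-c[2]]; return q[:2]/q[2]
def cloud(d):
    h,w=d['depth'].shape; v,u=np.mgrid[:h,:w]; K=d['camera_matrix']
    c=np.stack([u,v,np.ones_like(u)],-1)@np.linalg.inv(K).T; c=c*[1,-1,-1]*d['depth'][...,None]
    return (c-d['view'][:3,3])@d['view'][:3,:3]
def down(yaw): # tool y axis at yaw+90
    q=(R.from_euler('z',yaw)*R.from_euler('x',np.pi)).as_quat(); return [q[3],q[0],q[1],q[2]]
E
python3 - <<'E'
from h import *
a=snap('scene','s0');b=snap('top','t0')
for d in(a,b): print(d['camera_matrix'],np.linalg.inv(d['view']).round(3), (d['depth']==0).mean())
print(state())
E
```

```text
pics
[[420.05573309   0.         249.43318912]
 [  0.         420.05573309 192.71490882]
 [  0.           0.           1.        ]] [[-0.817 -0.402  0.413  1.109]
 [ 0.576 -0.554  0.601  0.789]
 [-0.012  0.729  0.684  1.024]
 [ 0.     0.     0.     1.   ]] 0.004185994466145833
[[416.69063224   0.         245.65016038]
 [  0.         416.69063224 186.74282714]
 [  0.           0.           1.        ]] [[-0.101  0.974 -0.203  0.368]
 [-0.995 -0.1    0.014  0.015]
 [-0.006  0.204  0.979  1.186]
 [ 0.     0.     0.     1.   ]] 0.003977457682291667
{'time': 0.1, 'joint_pos': array([-1.15769567e+00,  9.17765777e-02,  1.23174206e+00, -2.07101722e-06,
        1.81981702e+00, -5.66915715e-02]), 'dq': array([-0.00128548, -0.00156662, -0.00471735,  0.0005056 , -0.00083977,
        0.00089539]), 'joint_torque': array([ 3.05217465e-03, -4.47859061e+01, -4.07568347e+01,  7.02069397e-02,
        2.84539053e-02, -1.31602728e-04]), 'ee_pos': array([ 0.27152119, -0.53476414,  0.22963735]), 'ee_rot': array([-8.57525129e-04,  9.72538215e-01,  2.32741616e-01, -1.55473270e-04]), 'ft_force': array([0.60361003, 0.05333427, 0.22936299]), 'moment': array([-0.01024383, -0.02400307,  0.00425018]), 'finger_force': 0.0, 'finger_gap': 0.0877535217484191}
```

View pics/s0.png

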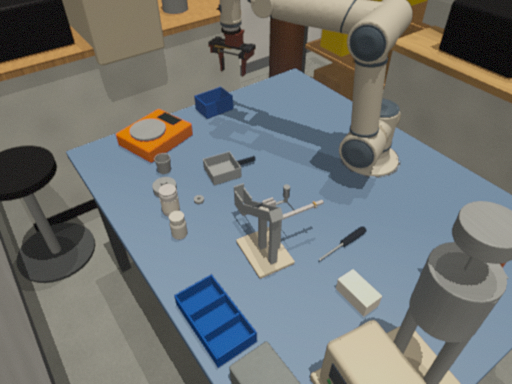

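View pics/t0.png

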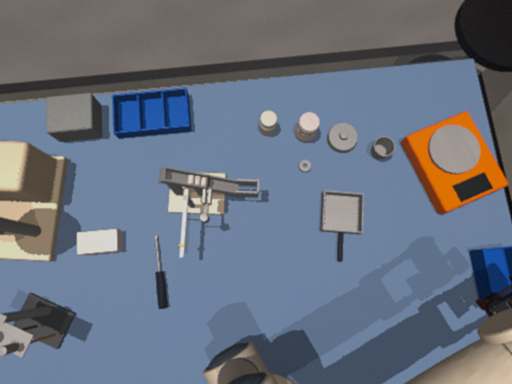

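Top: pan at (342,212), handle end (340,260), spout (250,187), knob near (204,218), and the gauge bar at (184,225) with the clip near (182,246). I'll enlarge both views.

Run:
```python
from h import *
t=load('t0');s=load('s0')
a=cv2.resize(t['frame'][155:265,150:270],None,fx=3.3,fy=3.3,interpolation=cv2.INTER_CUBIC)
b=cv2.resize(s['frame'][175:285,225:335],None,fx=3.6,fy=3.3,interpolation=cv2.INTER_CUBIC)
cv2.imwrite('pics/m1.png',np.hstack([a,b]))
P=cloud(t)
# pan: points in region
m=np.zeros(P.shape[:2],bool); m[180:270,310:375]=1
m&=(P[...,2]>0.01)&(P[...,2]<.07)
q=P[m]; print(len(q), np.percentile(q[:,2],[5,50,95,99]))
rim=q[q[:,2]>.037]; rect=cv2.minAreaRect((rim[:,:2]*1000).astype(np.float32)); print('rim',rect)
r=P[m&(P[...,2]>.037)]
for u,v in[(340,240),(340,246),(340,252),(340,258),(342,210)]: print(u,v,at_d(t,u,v).round(4))
for n,u,v in[('spout',250,187),('knob',204,218),('chute',190,180),('base',190,205),('base2',222,208)]: print(n,at_d(t,u,v).round(4))
# feeder yaw from high points
m=np.zeros(P.shape[:2],bool); m[160:203,155:265]=1; m&=(P[...,2]>.08)
q=P[m];print('feeder',cv2.minAreaRect((q[:,:2]*1000).astype(np.float32)))
```

```text
653 [0.01377493 0.03108778 0.04503092 0.04757801]
rim ((510.58148193359375, -260.85931396484375), (110.58574676513672, 111.29643249511719), 79.26708221435547)
340 240 [ 0.4324 -0.2452  0.0296]
340 246 [ 0.4162 -0.2426  0.0301]
340 252 [ 0.4001 -0.2411  0.0263]
340 258 [ 0.384  -0.2379  0.0301]
342 210 [ 0.518  -0.2695  0.0023]
spout [ 0.6118 -0.0144  0.0019]
knob [0.5071 0.1072 0.2006]
chute [0.6068 0.1355 0.1843]
base [0.5676 0.1563 0.0543]
base2 [0.557  0.0714 0.0127]
feeder ((504.3148193359375, 103.18048095703125), (242.44471740722656, 241.304443359375), 80.79846954345703)
```

View pics/m1.png

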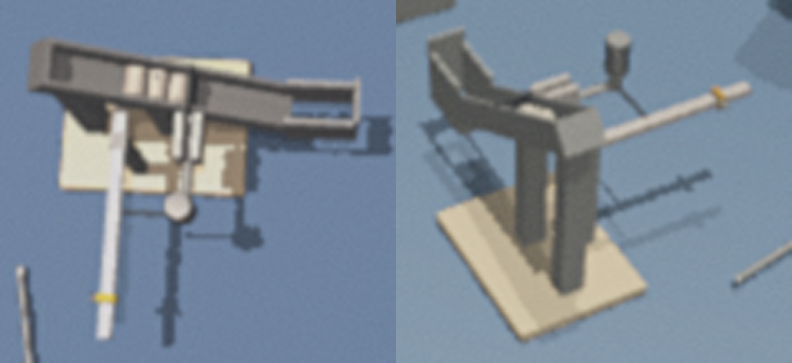

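Crop: knob top at crop (178,207), bar from (119,112) to (104,337), clip at (105,297). In the scene crop the clip is at (719,97) and the knob top at (617,40). I'll make rough estimates, then take wrist views.

```bash
python3 - <<'E'
from h import *
t=load('t0');s=load('s0')
T=lambda x,y:(t,150+x/3.3,155+y/3.3)
S=lambda x,y:(s,225+(x-396)/3.6,175+y/3.3)
print('clip',tri([T(105,297),S(719,97)]).round(4),at_z(*T(105,297),.153).round(4))
kn=tri([T(178,207),S(617,40)]);print('knobtop',kn.round(4))
A=at_z(*T(119,112),.137);B=at_z(*T(104,337),.137);d=A-B;print('bar yaw',np.degrees(np.arctan2(d[1],d[0])))
a=at_z(*T(62,187),.012);b=at_z(*T(243,194),.012);c=at_z(*T(248,60),.012)
for p,q in((b,a),(b,c)):d=q-p;print('base',p.round(3),np.degrees(np.arctan2(d[1],d[0])))
P=cloud(t)
for u in range(232,262,3):print(u,[tuple(P[v,u].round(3)) for v in (179,180,181,194,195)])
for u,v in[(305,166),(268,121),(309,126),(343,137),(383,148)]:print('by',at_d(t,u,v).round(3))
E
python3 - <<'E'
from h import *
g=np.array([.404,-.241]);yaw=np.radians(-10.6)
move_to([.45,-.25,.25],down(yaw))
d=snap('wrist','w1'); print(state()['time'],np.linalg.inv(d['view']).round(3),d['camera_matrix'][0])
move_to([.47,.05,.33],down(yaw))
d=snap('wrist','w2'); print(state()['time'],state()['joint_pos'])
cv2.imwrite('pics/m2.png',np.vstack([np.hstack([load('w1')['frame'],d['frame']])])[:, :]) if 0 else cv2.imwrite('pics/m2.png',cv2.resize(np.hstack([load('w1')['frame'],d['frame']]),(800,300),interpolation=cv2.INTER_AREA))
E
```

```text
clip [0.4529 0.1726 0.147 ] [0.4527 0.1714 0.153 ]
knobtop [0.5088 0.1071 0.1974]
bar yaw -7.847658484584233
base [0.54  0.068 0.012] 81.94519530107281
base [0.54  0.068 0.012] -7.277741982156198
232 [(np.float64(0.612), np.float64(0.033), np.float64(0.127)), (np.float64(0.61), np.float64(0.034), np.float64(0.123)), (np.float64(0.61), np.float64(0.034), np.float64(0.111)), (np.float64(0.579), np.float64(0.038), np.float64(0.093)), (np.float64(0.593), np.float64(0.04), np.float64(0.003))]
235 [(np.float64(0.641), np.float64(0.027), np.float64(-0.002)), (np.float64(0.61), np.float64(0.026), np.float64(0.119)), (np.float64(0.609), np.float64(0.026), np.float64(0.111)), (np.float64(0.368), np.float64(0.015), np.float64(1.186)), (np.float64(0.593), np.float64(0.031), np.float64(-0.001))]
238 [(np.float64(0.611), np.float64(0.018), np.float64(0.126)), (np.float64(0.607), np.float64(0.018), np.float64(0.131)), (np.float64(0.608), np.float64(0.018), np.float64(0.116)), (np.float64(0.577), np.float64(0.022), np.float64(0.097)), (np.float64(0.577), np.float64(0.022), np.float64(0.081))]
241 [(
[... 1817 characters left out ...]
4(0.634), np.float64(-0.043), np.float64(-0.003)), (np.float64(0.631), np.float64(-0.043), np.float64(-0.003)), (np.float64(0.628), np.float64(-0.042), np.float64(-0.002)), (np.float64(0.589), np.float64(-0.038), np.float64(0.002)), (np.float64(0.586), np.float64(-0.038), np.float64(0.002))]
by [ 0.659 -0.182 -0.002]
by [ 0.779 -0.082  0.079]
by [ 0.746 -0.191  0.098]
by [ 0.721 -0.293  0.047]
by [ 0.689 -0.417  0.002]
1.425 [[-0.184  0.944  0.274  0.526]
 [-0.983 -0.176 -0.051 -0.265]
 [-0.    -0.279  0.96   0.404]
 [ 0.     0.     0.     1.   ]] [294.66453542   0.         256.00202697]
2.6583 [ 3.18639645e-02 -2.03092321e-01  1.33704841e+00 -3.87974022e-04
  2.00877038e+00  1.78921699e+00]
```

View pics/m2.png

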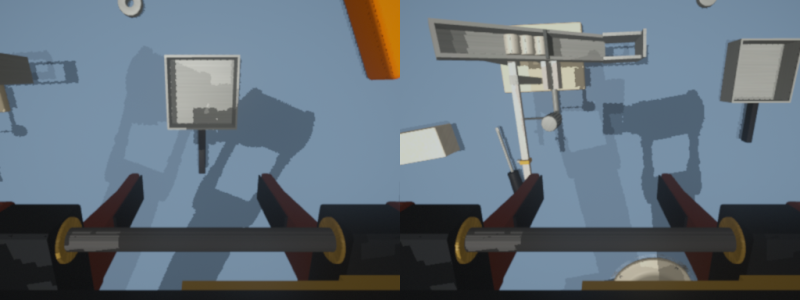

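The pan and handle are clear in w1 (handle at about (259,195) full-res). In w2 the knob is at (191,156), the clip at (160,207) and the spout at (288,56). I'll check the pan in w1, then grasp and lift a little.

```bash
cat >> h.py <<'E'
def panfit(d,lo=.037,hi=.055,c=None,r=.1):
    P=cloud(d);m=(P[...,2]>lo)&(P[...,2]<hi)&(d['depth']>0)
    m&=np.hypot(P[...,0]-c[0],P[...,1]-c[1])<r
    q=P[m]; return cv2.minAreaRect((q[:,:2]*1000).astype(np.float32)),np.median(q[:,2]),m.sum()
E
python3 - <<'E'
from h import *
d=load('w1');t=load('t0')
print(panfit(d,c=(.51,-.261)),panfit(t,c=(.51,-.261)))
P=cloud(d);m=(P[...,2]>.022)&(P[...,2]<.04)&(np.hypot(P[...,0]-.404,P[...,1]+.241)<.035)
q=P[m];v=np.linalg.svd(q[:,:2]-q[:,:2].mean(0))[2][0]if len(q)>5 else 0
print('handle',len(q),q.mean(0),np.median(q[:,2]),np.degrees(np.arctan2(v[1],v[0])))
print('handle end tri',tri([(d,202*1.28,172*1.28),(t,340,261)]))
c=q[:,:2].mean(0)
yaw=np.radians(-10.6); e=np.array([np.cos(yaw),np.sin(yaw)])
pc=np.array(panfit(d,c=(.51,-.261))[0][0])/1000
g=pc-.108*e;print('grasp',g)
assert np.hypot(*(g-[.404,-.241]))<.008
o=down(yaw)
move_to([*g,.10],o); move_l([*g,.0115],.12); close(); print(state()['finger_gap'],state()['finger_force'])
move_l([*g,.0265],.08); hold(.2)
w=snap('wrist','w3'); a=snap('top','t3')
print(panfit(a,.04,.075,c=pc),state()['ft_force'],state()['moment'],state()['time'])
cv2.imwrite('pics/m3.png',np.hstack([w['frame'][:220],a['frame'][120:340,250:450]]))
E
```

```text
(((509.629150390625, -264.83319091796875), (110.30264282226562, 109.74750518798828), 79.39752960205078), np.float64(0.044924227886987605), np.int64(1264)) (((510.58148193359375, -260.85931396484375), (110.58574676513672, 111.29643249511719), 79.26708221435547), np.float64(0.04244400172405726), np.int64(224))
handle 391 [ 0.40742977 -0.24647955  0.03196972] 0.03198943090419985 169.59025279850724
handle end tri [ 0.37569338 -0.23959879  0.01918912]
grasp [ 0.40347213 -0.24496645]
0.01180054314928571 29.999437630176544
(((510.1972351074219, -261.02911376953125), (110.3876953125, 112.04843139648438), 79.25753784179688), np.float64(0.054458893196221714), np.int64(252)) [ 0.26406985 -0.55175811 -2.09805527] [0.11064789 0.22713091 0.01873138] 6.7583
```

View pics/m3.png

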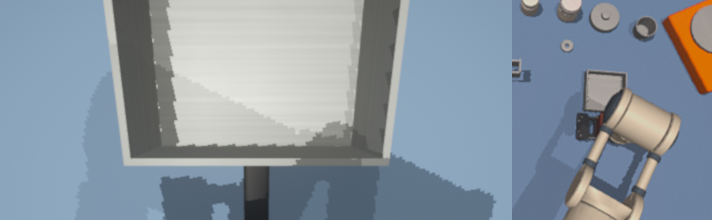

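Pan held by its handle and level in view. I'll check its tilt and refine the feeder from w2.

Run:
```python
from h import *
w=load('w3');P=cloud(w)
e=np.array([np.cos(np.radians(-10.6)),np.sin(np.radians(-10.6))])
D=P.reshape(-1,3); D=D[np.hypot(D[:,0]-.51,D[:,1]+.265)<.085]
x=(D[:,:2]-[.4035,-.245])@e
for a,b in((.05,.057),(.07,.08),(.09,.1),(.11,.12),(.13,.14)):
    k=D[(x>a)&(x<b),2]; print(a,np.percentile(k,[2,50,98]).round(4),len(k))
d=load('w2');P=cloud(d);Z=P[...,2]
m=np.hypot(P[...,0]-.507,P[...,1]-.107)<.025
k=P[m&(Z>.195)&(Z<.21)];print('knobtop',len(k),(k.max(0)+k.min(0))/2,np.ptp(k,0))
m=np.hypot(P[...,0]-.588,P[...,1]+.005)<.075
for lo,hi in((.12,.14),):
    k=P[m&(Z>lo)&(Z<hi)&(P[...,1]<.03)];r=cv2.minAreaRect((k[:,:2]*1000).astype(np.float32));print('spoutrim',len(k),r,np.median(k[:,2]))
k=P[(Z>.130)&(Z<.147)&(P[...,0]<.56)&(P[...,0]>.40)&(P[...,1]>.14)&(P[...,1]<.2)];r=cv2.minAreaRect((k[:,:2]*1000).astype(np.float32));print('bar',len(k),r,np.median(k[:,2]))
m=(Z>.006)&(Z<.02)&(abs(P[...,0]-.57)<.12)&(abs(P[...,1]-.12)<.12)
f=d['frame'].astype(int);m&=(f[...,2]>f[...,0]+20)
print('base',cv2.minAreaRect((P[m][:,:2]*1000).astype(np.float32)))
hsv=cv2.cvtColor(d['frame'],cv2.COLOR_BGR2HSV);y=(hsv[...,1]>140)&(hsv[...,0]>10)&(hsv[...,0]<35)
y[:180]=0;y[225:]=0;y[:,:140]=0;y[:,190:]=0
v,u=np.nonzero(y);print('clip',len(u),u.mean(),v.mean(),at_z(d,u.mean(),v.mean(),.15), P[y].round(3)[:8])
cv2.imwrite('pics/m4.png',cv2.resize(d['frame'][20:225,130:300],None,fx=3,fy=2.9,interpolation=cv2.INTER_CUBIC))
```

```text
0.05 [0.017  0.0528 0.0605] 4946
0.07 [0.0162 0.0181 0.1801] 6430
0.09 [0.0018 0.0177 0.0597] 6522
0.11 [0.0005 0.0175 0.0591] 6764
0.13 [-0.0002  0.0008  0.0014] 6
knobtop 358 [0.51109599 0.10519752 0.19998737] [0.0195696  0.01964075 0.00882241]
spoutrim 666 ((591.21533203125, -1.782806396484375), (67.73890686035156, 35.54119873046875), 81.81581115722656) 0.129722588522484
bar 265 ((493.8391418457031, 160.35350036621094), (25.90115737915039, 133.25906372070312), 77.36784362792969) 0.1444006701803904
base ((611.0380859375, 135.87918090820312), (156.50306701660156, 117.88738250732422), 81.83305358886719)
clip 34 158.94117647058823 207.14705882352942 [0.45410658 0.17034434 0.15      ] [[0.457 0.173 0.153]
 [0.457 0.172 0.153]
 [0.456 0.172 0.152]
 [0.456 0.17  0.152]
 [0.456 0.168 0.153]
 [0.456 0.167 0.153]
 [0.456 0.167 0.153]
 [0.455 0.166 0.152]]
```

View pics/m4.png

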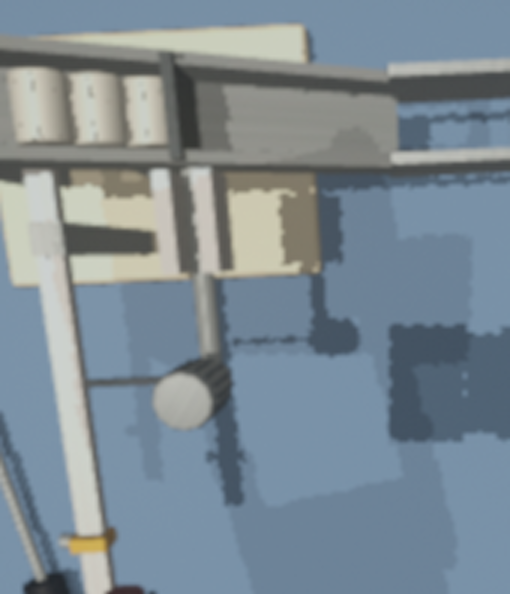

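Pan level, underside at 15 mm. Feeder yaw is about -8.2°, spout about (0.590,-0.0065), and the clip is about 65 mm out. I'll carry the pan in from the spout's -y side with the handle towards -y, which keeps the gripper clear of the knob.

Run:
```python
from h import *
yf=np.radians(-8.2);n=np.array([-np.sin(yf),np.cos(yf)])
sp=np.array([.5895,-.0065]); g=sp-.108*n; o=down(yf+np.pi/2)
p=state()['ee_pos'];move_l([p[0],p[1],.085],.15)
move_to([*(g-.115*n),.085],o)
move_l([*(g-.115*n),.0195],.1); hold(.1)
print(state()['ft_force'])
for k in(.06,.03,0):
    move_l([*(g-k*n),.0195],.1); f=state()['ft_force'];print(k,f.round(2))
    if np.linalg.norm(f)>8: raise SystemExit('contact')
hold(.1);d=snap('scene','s5')
print(panfit(d,.046,.058,c=sp,r=.085),state()['time'])
cv2.imwrite('pics/m5.png',cv2.resize(d['frame'][110:290,170:350],None,fx=3,fy=3))
```

```text
[ 1.23928016  0.01847218 -1.8115579 ]
0.06 [-0.39  0.05 -3.15]
0.03 [-0.45 -0.52 -2.9 ]
0 [ 0.53  0.23 -1.29]
(((592.0941162109375, -4.490577697753906), (114.86746978759766, 111.26522827148438), 77.44575500488281), np.float64(0.05090861164884452), np.int64(113)) 11.25
```

View pics/m5.png

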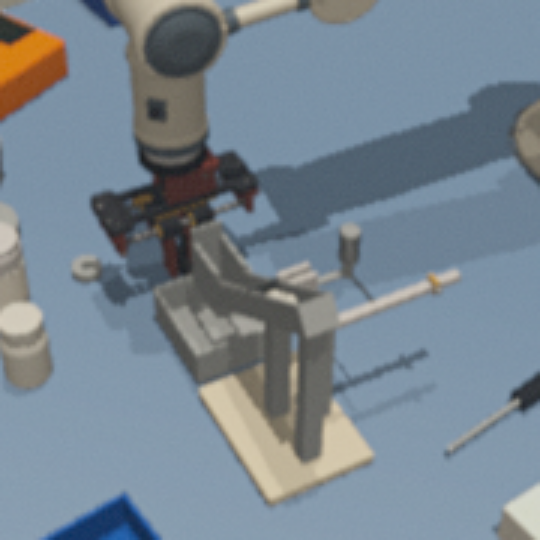

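The pan sits under the spout with its handle to -y and no contact. I'll lower it, release, back off upward and re-measure the knob from the wrist.

Run:
```python
from h import *
yf=np.radians(-8.2);e=np.array([np.cos(yf),np.sin(yf)]);n=np.array([-e[1],e[0]])
p=state()['ee_pos'];move_l([p[0],p[1],.0117],.05);print(state()['ft_force'].round(1))
gripper_open(); move_l([p[0],p[1],.30],.2)
w=snap('wrist','w6');P=cloud(w)
print('pan from wrist',panfit(w,.037,.055,c=(.59,-.006),r=.085),state()['time'])
o=down(yf); kn=np.array([.511,.105])
for i,(q,z) in enumerate((((-.09,.0),.32),((-.07,.03),.29))):
    move_to([*(kn+q[0]*e+q[1]*n),z],o);hold(.15)
    d=snap('wrist',f'w7{i}');P=cloud(d);Z=P[...,2]
    k=P[(np.hypot(P[...,0]-kn[0],P[...,1]-kn[1])<.025)&(Z>.196)&(Z<.21)]
    c=(k.max(0)+k.min(0))/2;print('knob',len(k),c.round(4),np.median(k[:,2]).round(4),np.ptp(k[:,:2],axis=0).round(4))
    m=panfit(d,.037,.055,c=(.59,-.006),r=.085);print('pan',m)
print(state()['time'])
cv2.imwrite('pics/m7.png',cv2.resize(np.hstack([load('w70')['frame'][:240],d['frame'][:240]]),(800,188),interpolation=cv2.INTER_AREA))
a,b=load('w70')['frame'],d['frame']
cv2.imwrite('pics/m7.png',np.vstack([cv2.resize(np.hstack([a[:270],b[:270]]),(800,211),interpolation=cv2.INTER_AREA),cv2.resize(np.hstack([load('w6')['frame'][:270],load('t0')['frame'][:270]]),(800,211),interpolation=cv2.INTER_AREA)]))
```

```text
[ 0.9 -0.2 -1.8]
pan from wrist (((591.0408325195312, -8.029644012451172), (108.99655151367188, 110.1969985961914), 81.81324768066406), np.float64(0.04477652995911), np.int64(967)) 14.4333
knob 427 [0.5105 0.1054 0.2001] 0.202 [0.0204 0.0203]
pan (((562.3837280273438, -3.9161911010742188), (110.66106414794922, 55.290775299072266), 81.93568420410156), np.float64(0.04466899289598941), np.int64(546))
knob 512 [0.5105 0.1058 0.2002] 0.2019 [0.0203 0.0205]
pan (((560.652587890625, -3.4161300659179688), (110.88446807861328, 51.181640625), 81.75379943847656), np.float64(0.04480555413042953), np.int64(615))
16.9
```

View pics/m7.png

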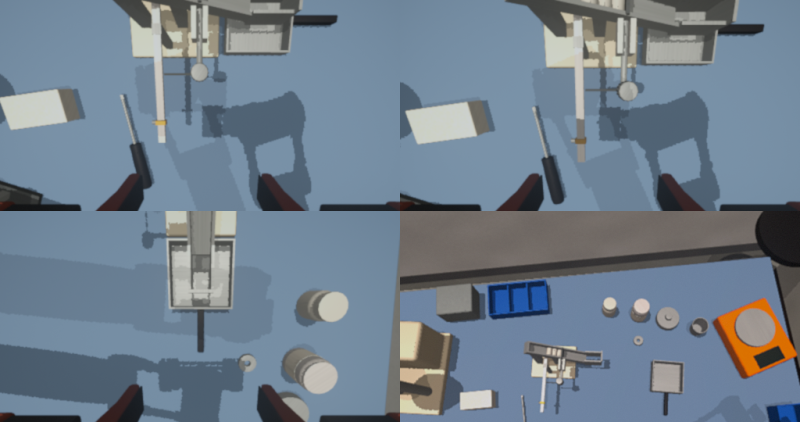

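Pan released at (0.591,-0.008), centred within about 1–2 mm of the spout at (0.590,-0.007). Next: locate the clip in these views, then grasp the knob.

```bash
cat >> h.py <<'E'
yf=np.radians(-8.2);e=np.array([np.cos(yf),np.sin(yf)]);n=np.array([-e[1],e[0]])
def clip(d):
    u0,v0=proj(d,np.array([.4545,.170,.15])).round().astype(int)
    h=cv2.cvtColor(d['frame'],cv2.COLOR_BGR2HSV); m=(h[...,1]>110)&(h[...,0]>12)&(h[...,0]<35)
    r=np.zeros_like(m); r[max(v0-16,0):v0+17,max(u0-16,0):u0+17]=1; m&=r
    v,u=np.nonzero(m); P=cloud(d)[m]; T=P[(P[:,2]>.15)&(P[:,2]<.157)]
    s=lambda q:(np.c_[q[:,:2]@e,q[:,:2]@n]*1000)
    return u.mean(),v.mean(),len(u),(s(T).min(0)+s(T).max(0))/2,np.ptp(s(T),axis=0),s(T).mean(0)
E
python3 - <<'E'
from h import *
C=[]
for f in('w2','w70','w71'):
    d=load(f);c=clip(d);C.append((d,c[0],c[1]));print(f,c)
t=tri(C);print('tri',t,t[:2]@e*1e3,t[:2]@n*1e3)
kn=np.array([.5106,.1056]);print('knob',kn@e*1e3,kn@n*1e3)
o=down(yf)
move_to([*kn,.25],o); move_l([*kn,.173],.12);hold(.1);print(state()['ft_force'].round(2))
p0=state()['ee_pos'];close();hold(.2);s=state();print(s['finger_gap'],s['finger_force'],s['ft_force'].round(2),s['ee_pos'],s['time'])
w=snap('wrist','w8');snap('top','t8');snap('scene','s8')
try: print(clip(w))
except Exception as x: print(x)
cv2.imwrite('pics/m8.png',np.hstack([w['frame'],cv2.resize(load('s8')['frame'][180:276,255:327],(288,384),interpolation=cv2.INTER_CUBIC)]))
E
```

```text
w2 (np.float64(159.74074074074073), np.float64(207.22222222222223), 54, array([425.84670415, 231.88187468]), array([ 4.79376934, 13.19727788]), array([425.85923927, 231.39572239]))
w70 (np.float64(205.27272727272728), np.float64(156.84848484848484), 66, array([425.4730887 , 232.57703143]), array([ 4.75385574, 13.22235502]), array([425.47760943, 232.34291209]))
w71 (np.float64(230.67307692307693), np.float64(180.69230769230768), 52, array([425.77664789, 232.64562891]), array([ 4.42794637, 11.35492982]), array([425.90706653, 232.50385877]))
tri [0.45367112 0.16994305 0.14893474] 424.7940902188494 232.91221931444622
knob 490.31812810221516 177.34670353389674
[-0.55  0.51 -0.02]
0.01916547321753739 29.999898970127106 [-0.34  1.56  0.52] [0.51064449 0.10582225 0.17302363] 19.4833
zero-size array to reduction operation minimum which has no identityh.py:39: RuntimeWarning: Mean of empty slice.
  return u.mean(),v.mean(),len(u),(s(T).min(0)+s(T).max(0))/2,np.ptp(s(T),axis=0),s(T).mean(0)
  ret = ret.dtype.type(ret / rcount)
```

View pics/m8.png

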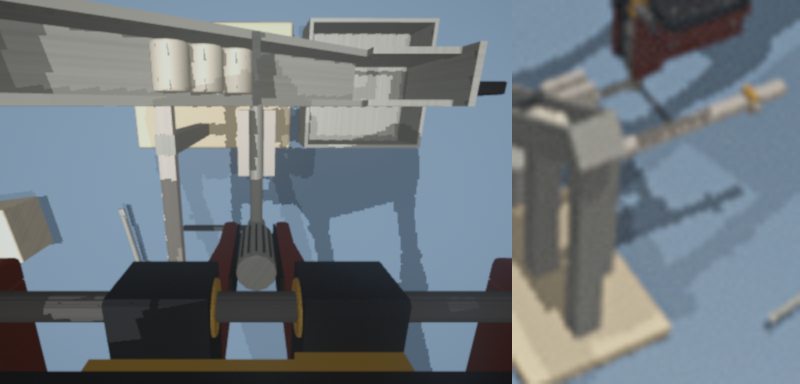

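Knob gripped and plugs waiting at the gate. The clip is 64.7 mm out, so I'll pull along the slide axis and check.

Run:
```python
from h import *
p=state()['ee_pos']
q=p[:2]-.0647*e
move_l([*q,p[2]],.05);hold(1.0)
s=state();print((s['ee_pos'][:2]-p[:2])@e,(s['ee_pos'][:2]-p[:2])@n,s['ft_force'].round(2),s['ft_force'][:2]@e,s['finger_gap'],s['time'])
w=snap('wrist','w9');t=snap('top','t9');d=snap('scene','s9')
a=cv2.resize(w['frame'],(480,360));b=cv2.resize(d['frame'][185:241,275:331],(320,320),interpolation=cv2.INTER_CUBIC)
b=cv2.copyMakeBorder(b,0,40,0,0,cv2.BORDER_CONSTANT)
c=cv2.resize(t['frame'][160:270,150:290],(280,220),interpolation=cv2.INTER_CUBIC)
c2=cv2.resize(d['frame'][160:270,190:345],(310,220),interpolation=cv2.INTER_CUBIC)
low=np.hstack([c,c2]);low=cv2.copyMakeBorder(low,0,0,0,800-low.shape[1],cv2.BORDER_CONSTANT)
cv2.imwrite('pics/m9.png',np.vstack([np.hstack([a,b]),low]))
```

```text
-0.06290553402852146 2.1831899389649495e-06 [ 9.65  0.95 -4.19] 9.418404601311757 0.019500564684710342 22.075
```

View pics/m9.png

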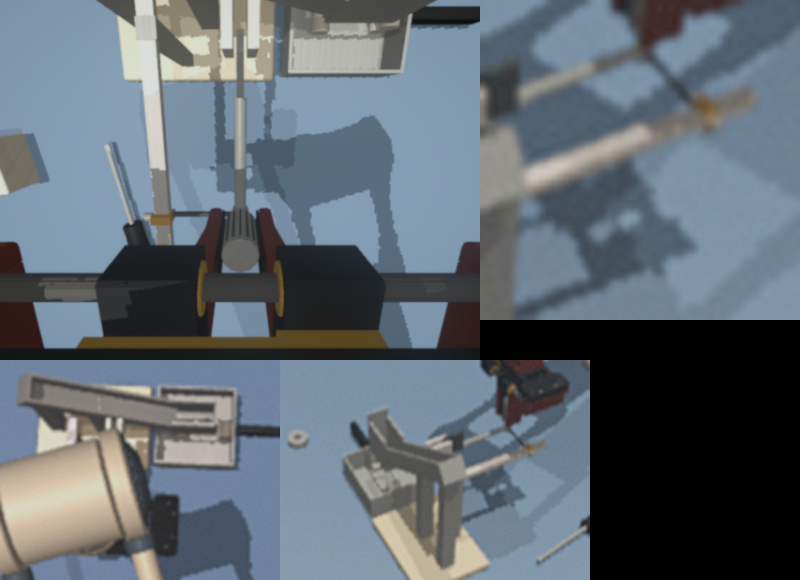

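All plugs have left the chute. The pointer reaches the clip and sits slightly short, since the arm yields about 2 mm. I'll measure it in the wrist image.

```bash
cat >> h.py <<'E'
def offs(d,f=None):
    # pointer centreline: dark rows in columns between bar and finger, projected to z=.146; clip: top-face points
    c=clip(d); out=[]
    for dy in(.010,.013,.016,.019):   # towards knob from clip centre, along -n
        base=np.array([.4252,.2322-dy-.0])
        prof=[];xs=np.arange(-.012,.012,.0004)
        g=cv2.cvtColor(d['frame'],cv2.COLOR_BGR2GRAY).astype(np.float32)
        uv=np.array([proj(d,np.r_[(base[0]+x)*e+base[1]*n,.146]) for x in xs],np.float32)
        pr=cv2.remap(g,uv[:,:1].copy(),uv[:,1:].copy(),cv2.INTER_LINEAR)[:,0]
        wgt=np.clip(np.median(pr)-8-pr,0,None); out.append((wgt@xs/wgt.sum()+base[0])*1e3)
    return np.round(out,2),c
E
python3 - <<'E'
from h import *
d=load('w9');print(offs(d))
P=cloud(d);k=P[(np.hypot(P[...,0]-.448,P[...,1]-.115)<.022)&(P[...,2]>.196)&(P[...,2]<.21)]
x=k[:,:2]@e*1e3;y=k[:,:2]@n*1e3;print('knob',len(k),(x.min()+x.max())/2,np.ptp(x),(y.min()+y.max())/2,np.ptp(y))
print('ee',state()['ee_pos'][:2]@e*1e3)
u,v=proj(d,np.r_[.4252*e+.219*n,.146]);print(u,v)
b=cv2.resize(d['frame'][int(v)-25:int(v)+25,int(u)-40:int(u)+40],(800,500),interpolation=cv2.INTER_NEAREST)
cv2.imwrite('pics/m10.png',b)
E
```

```text
(array([427.9 , 427.89, 428.12, 427.96]), (np.float64(171.96428571428572), np.float64(234.1875), 224, array([425.61651733, 232.06507582]), array([ 6.08523026, 14.02136701]), array([426.07685465, 231.86058871])))
knob 2009 429.39186310433536 22.431415737383702 177.7781741182369 36.29802937951257
ee 427.396849269418
193.9021966316807 231.5289585646695
```

View pics/m10.png

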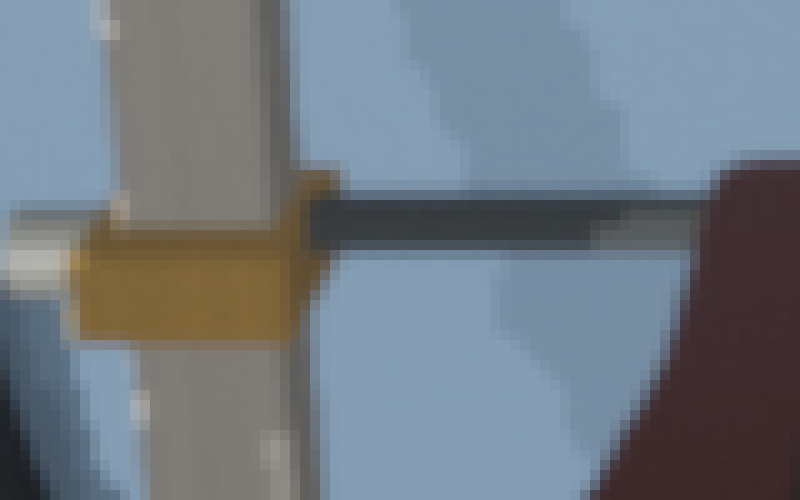

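The pointer centreline is at 428.0 mm and the clip centre at 425.6 mm along the slide axis, so about 2.3 mm more is needed. I'll correct that, then check the plugs in the pan numerically.

Run:
```python
from h import *
p=state()['ee_pos'];x,y=p[:2]@e,p[:2]@n
move_l([*(.4233*e+y*n),.173],.02);hold(.6)
d=snap('wrist','w11');r=offs(d);s=state();print(r[0],r[1][3],s['ee_pos'][:2]@e*1e3,s['ft_force'].round(1),s['finger_gap'],s['time'])
for f in('top','scene'):
    t=snap(f,f+'11');P=cloud(t);rel=P[...,:2]-[.591,-.008]
    m=(abs(rel@e)<.048)&(abs(rel@n)<.048)&(P[...,2]>.009)&(P[...,2]<.03)
    N,_,st,c=cv2.connectedComponentsWithStats(m.astype(np.uint8))
    print(f,[(c[i].round(),st[i,4],P[_==i].mean(0).round(3)) for i in range(1,N) if st[i,4]>3])
t=load('top11');print(panfit(t,.037,.055,c=(.59,-.006),r=.085))
# plugs left in chute? compare whiteness on the chute, before / after
for f in('w8','w9','w11'):
    q=load(f);P=cloud(q);rr=P[...,:2]-[.5895,-.0065];m=(abs(rr@e)<.02)&(rr@n>.03)&(rr@n<.2)&(P[...,2]>.1)
    print(f,m.sum(),((q['frame'].min(-1)>185)&m).sum())
```

```text
[425.61 425.6  425.6  425.67] [425.27286456 232.11966808] 425.11829834228416 [10.3  0.9 -3.6] 0.019628313183715707 23.1417
top [(array([260., 197.]), np.int32(13), array([ 0.578, -0.039,  0.017])), (array([240., 198.]), np.int32(12), array([0.581, 0.016, 0.017]))]
scene [(array([237., 211.]), np.int32(20), array([ 0.589, -0.045,  0.018])), (array([246., 222.]), np.int32(30), array([0.59 , 0.013, 0.018]))]
(((590.1232299804688, -4.186042785644531), (109.9862060546875, 110.8953857421875), 81.8360824584961), np.float64(0.042074729001053156), np.int64(197))
w8 31534 2229
w9 729 0
w11 382 0
```

Run:
```python
from h import *
a=load('t0');b=load('top11');A=cloud(a)[...,2];B=cloud(b)[...,2]
for v in (178,180,182):print(v,[(int(a['frame'][v,u].min()),int(b['frame'][v,u].min()),round(float(B[v,u]-A[v,u]),3)) for u in range(182,212,4)])
for f in('top11','scene11','w9','w11','t9','s9'):
    t=load(f);P=cloud(t);rel=P[...,:2]-[.591,-.008];X,Y=rel@e*1e3,rel@n*1e3
    m=(abs(X)<50)&(abs(Y)<50)&(P[...,2]>.007)&(P[...,2]<.03)
    k=np.c_[X[m],Y[m],P[m][:,2]*1e3, t['frame'][m].min(-1)]
    print(f,len(k));H=np.histogram2d(k[:,0],k[:,1],bins=[np.arange(-50,51,10)]*2)[0].astype(int);print(H)
```

```text
178 [(125, 124, -0.004), (121, 123, 0.0), (193, 124, -0.019), (109, 123, -0.013), (168, 127, -0.021), (164, 118, -0.016), (121, 100, -0.019), (64, 74, -0.001)]
180 [(125, 124, 0.003), (123, 124, -0.002), (192, 124, -0.019), (111, 124, -0.014), (174, 127, -0.021), (185, 124, -0.017), (122, 128, -0.019), (82, 126, -0.005)]
182 [(125, 124, 0.004), (127, 126, -0.001), (185, 126, -0.016), (113, 125, -0.016), (169, 126, -0.016), (193, 125, -0.017), (114, 125, -0.036), (81, 125, -0.004)]
top11 43
[[3 0 0 0 0 0 0 0 0 0]
 [3 0 0 0 0 0 0 0 0 0]
 [1 0 0 0 0 0 0 0 0 0]
 [1 7 1 0 0 0 4 8 0 0]
 [0 2 2 0 0 0 0 0 0 0]
 [1 0 2 0 0 0 0 0 0 0]
 [0 0 0 0 0 0 0 0 0 0]
 [1 0 0 0 0 0 0 0 0 0]
 [3 0 0 0 0 0 0 0 0 0]
 [2 0 0 1 0 0 0 1 0 0]]
scene11 59
[[ 0  0  0  0  0  0  0  0  0  0]
 [ 0  0  0  0  0  0  0  0  0  0]
 [ 0  0  0  0  0  0  0  0  0  0]
 [ 0  0  0  1  0  0  3  5  0  0]
 [ 1  4  0  0  0  0  4  7  0  0]
 [ 4 14  0  0  0  0  5  6  0  0]
 [ 0  0  0  1  0  0  0  0  0  0]
 [ 1  0  0  0  1  0  0  0  0  0]
 [ 1  0  0  0  0  0  0  0  0  0]
 [ 1  0  0  0  0  0  0  0  0  0]]
w9 533
[[  0   0   0   0   0   0
[... 718 characters left out ...]
 0   0   0   0   0   0   0   0   0   0]
 [  0   0   0   0   0   0   0   0   0   0]
 [  0   0   0   0   0   0   0   0   0   0]]
t9 48
[[3 0 0 0 0 0 1 0 1 0]
 [3 0 0 0 0 0 0 0 0 0]
 [0 0 0 0 0 0 0 0 0 0]
 [1 6 1 0 0 1 4 8 1 0]
 [1 2 2 0 0 0 0 0 0 0]
 [1 0 2 0 0 0 0 0 0 0]
 [0 0 0 0 0 1 0 0 0 0]
 [1 0 0 0 0 0 0 0 0 0]
 [2 0 0 0 0 0 0 0 0 0]
 [3 1 0 1 0 0 0 0 1 0]]
s9 65
[[ 0  0  0  0  0  0  0  0  0  0]
 [ 0  0  0  0  0  0  0  0  0  0]
 [ 0  0  0  0  0  0  0  0  0  0]
 [ 0  0  0  0  0  0  2  4  0  0]
 [ 1  3  0  0  1  0  4  9  0  0]
 [ 5 13  1  0  1  0  3  8  0  0]
 [ 6  1  0  0  0  0  0  0  0  0]
 [ 2  0  0  0  0  0  0  0  0  0]
 [ 0  0  0  0  0  0  0  0  0  0]
 [ 1  0  0  0  0  0  0  0  0  0]]
```

Run:
```python
from h import *
a=load('t0');b=load('top11');A=cloud(a)[...,2];B=cloud(b)[...,2]
np.set_printoptions(linewidth=250)
print(np.arange(206,262,2))
for v in range(178,206,2):print(v,(B[v,206:262:2]*1e3).astype(int))
print('bright');
for v in range(178,206,2):print(v,b['frame'][v,206:262:2].min(-1))
print('before z')
for v in range(178,196,2):print(v,(A[v,206:262:2]*1e3).astype(int))
```

```text
[206 208 210 212 214 216 218 220 222 224 226 228 230 232 234 236 238 240 242 244 246 248 250 252 254 256 258 260]
178 [139 137 138 138 140 139 143 143 142 138 137 132  14   0   0   5   1  -1   0  -5   5   4  -2   4   0   2 141   1]
180 [139 136 132 129 125 123 119 120 117 120 122 117 125 124 121 119 126 123 128 127 126 129 128 128 129 127 143   2]
182 [137 139 130 127 126 125 116 116 109 107 106 103 104  99 104  96 104  99 105 107 110 107 113 109 112 113 142   2]
184 [139 136 129 132 126 121 118 112 113 108 100 100  96  93  89  85  81  76  83  82  79  80  82  86  86  89 140   0]
186 [167 133 131 129 125 119 117 113 111 106 108 102  98  97  94  87   2   2  -1   5   1   0   2   0   4   2 144   1]
188 [159 161 162 160 152 151 148 115 112 108 102  99  96  96  91  88   3   0   0   1   0   3   0   1   0  -1 143  -1]
190 [ 11 129 165 135 137 140 143 137 141 132 130 129 127  92  92  86   4   0  -1   2   0   0   2  -1  -1   3 144   4]
192 [137 167 164  13  11   9  14 111 115 117 118 121 119 122 121 123 126 127 131 125 125 129 130 132 126 128 136  33]
194 [135 168 168  14  10  14  14  21  14  
[... 2751 characters left out ...]
 116  113  113  108  102  100 1185   93   90   86   78   83   80   83   84   81   83   89   85   85  143   -1]
186 [171 153 133 129 125 124 122 114 112 106 104  99  97  92  88  89  -2   1  -4  -1  -4  -5   2  -3   2  -2 140  -1]
188 [161 161 165 159 154 151 147 116 113 104 103 101  98  96  90  83  -3   1  -4  -2  -1  -1   0  -2  -1  -4 141  -1]
190 [148 147 167 134 137 140 141 142 138 134 132 128 128  93  91  85  -2  -3   0  -5  -3   0  -2  -3  -3  -6 144  -3]
192 [147 166 164  17   9  15  14 117 117 115 124 119 117 120 122 121 124 121 124 128 129 126 128 127 129 126 133   0]
194 [146 166 167  14  12  12  14  14  12  11  -2  -2  -5  92  96  98  96  97  99 100 100 101 108  99 106 103   0   0]
```

Run:
```python
from h import *
np.set_printoptions(linewidth=250)
F=np.zeros((13,13),int);G=F.copy()
for f in('top11','scene11','w9','w11'):
    t=load(f);P=cloud(t);rel=P[...,:2]-[.591,-.008];X,Y=rel@e*1e3,rel@n*1e3;b=np.arange(-52,53,8.)
    for z0,z1,M in((-6,7,F),(8,28,G)):
        m=(t['depth']>0)&(P[...,2]*1e3>z0)&(P[...,2]*1e3<z1);M+=np.histogram2d(X[m],Y[m],bins=[b,b])[0].astype(int)
print('floor seen\n',F,'\nraised\n',G)
a=load('s0');c=load('scene11');D=cloud(c);A=cloud(a)
for f0,f1 in(('s0','scene11'),('t0','top11')):
    A=cloud(load(f0))[...,2];Q=cloud(load(f1));m=(Q[...,2]-A>.009)&(Q[...,2]<.03)&(Q[...,2]>.009)
    N,l,st,_=cv2.connectedComponentsWithStats(m.astype(np.uint8))
    print(f1,[(Q[l==i].mean(0).round(3).tolist(),int(st[i,4])) for i in range(1,N) if st[i,4]>6])
```

```text
floor seen
 [[ 83  73  77  77  68  75  75  81  77  73  76  75  10]
 [155 141 146 138 150 145 149 146 142 143 134 142  27]
 [148 142 143 147 137 149 150 152 148 147 146 146  19]
 [159 152 142 145 154 150 150 145 147 151 143 144  22]
 [156 140 149 151 151 154 150 138 117 124 153 148  27]
 [  4   1 117 151 159 152 153  66   2  28 144 156  20]
 [  0   1  25  30  31  28  29   8   0  33 148 156  20]
 [  5   3   4   5   4   4   5   4   5  12  94 131  18]
 [  6   6   9   7  14  10  13  13  10   6   4   1   0]
 [ 10  13  12   7   9  10   9   9   9   4   3   0   0]
 [  7  10  11   2   5   2   4   4   2   0   0   0   0]
 [  2   8   7   0   0   0   0   0   0   0   0   1   0]
 [  3  10   8   2   9   8   8   5   6   8   8   6   6]] 
raised
 [[ 85   0   0   0   0   0   0   0   0   0   0   0   0]
 [113   0   0   0   0   0   0   0   0   0   0   0   0]
 [124   0   0   0   0   0   0   0   0   0   0   0   0]
 [132   0   0   0   0   0   0   0   0   0   0   0   0]
 [158  86  58   0   0   0   0   6  95 112   3   0   2]
 [  1  17 137   1   0   0   0  14 119 216   8   0   0]
 [  0   2   8   0   0   0   0   2  14 164   9   0   0]
 [  3   5   2   0   0   0   0   0   2   4   0   0   1]
 [  3   0   0   0   0   0   0   0   0   0   0   0   0]
 [  4   0   0   0   0   0   1   0   0   0   0   0   1]
 [ 10   0   0   0   0   0   0   0   0   0   0   0   1]
 [  3   0   0   0   0   0   0   0   0   0   0   0   0]
 [  8   9   6   6   7   5   5   6   8   6   8   6   6]]
scene11 [([0.577, -0.114, 0.023], 28), ([0.601, -0.058, 0.019], 67), ([0.623, 0.023, 0.02], 154), ([0.59, 0.013, 0.018], 29)]
top11 [([0.64, -0.015, 0.019], 72), ([0.578, -0.039, 0.017], 13), ([0.575, -0.099, 0.026], 97), ([0.581, 0.016, 0.017], 12), ([0.544, -0.05, 0.019], 7), ([0.54, 0.032, 0.02], 18), ([0.533, -0.018, 0.02], 19)]
```

Run:
```python
from h import *
np.set_printoptions(linewidth=250)
def grid(fs,x,y,st):
    H=np.full((len(x),len(y)),-1)
    for f in fs:
        t=load(f);P=cloud(t);rel=P[...,:2]-[.591,-.008];X,Y=rel@e*1e3,rel@n*1e3
        ok=(t['depth']>0)&(P[...,2]<.05)
        for i,a in enumerate(x):
            for j,b in enumerate(y):
                m=ok&(X>=a)&(X<a+st)&(Y>=b)&(Y<b+st)
                if m.any():H[i,j]=max(H[i,j],round(np.median(P[m][:,2])*1e3))
    return H
for f in(['w11'],['scene11','s9'],['top11','t9']):print(f);print(grid(f,np.arange(-28,56,4),np.arange(-56,56,4),4))
```

```text
['w11']
[[33 21  3  3  3  3  3  3  3  3  3  3  3  3  3  3  3  3  3  2  3  3  3  3  3  3 -1 36]
 [35 22  3  3  3  3  3  3  3  3  3  3  3  3  3  3  3  3  3  3  3  3  3  3  3  3 -1 33]
 [32 26  3  3  3  3  3  3  3  3  3  3  3  3  3  3  3  3  3  3  3  3  3  3  3  3 -1 36]
 [36 23 25 24 24 16  3  3  3  2  3  3  3  4  3  3  3 14 16 16 13  3  3  3  3  4 -1 35]
 [43 38 38 39 21 19  4  3  3  3  3  3  3  3  3  3 16 19 21 20 16  3  3  3  3  4 -1 34]
 [44 36 -1 -1 18 16  4  3  3  3  3  3  3  3  3  3 16 19 21 20 16  3  3  3  3  3 -1 32]
 [-1 -1 -1 -1 -1  3  3  3  3  2  3  3  3  3  3  3 -1 -1 20 20 16  3  3  3  3  3 -1 33]
 [-1 -1 -1 -1 -1 -1 -1 -1 -1 -1 -1 -1 -1 -1 -1 -1 -1 -1 20 20 16  3  3  3  3  2 -1 23]
 [-1 -1 -1 -1 -1 -1 -1 -1 -1 -1 -1 -1 -1 -1 -1 -1 -1 -1 -1 -1  3  3  3  3  3  3 -1 15]
 [-1 -1 -1 -1 -1 -1 -1 -1 -1 -1 -1 -1 -1 -1 -1 -1 -1 -1 -1 -1 -1  3  2  3  3  3 -1  6]
 [-1 -1 -1 -1 -1 -1 -1 -1 -1 -1 -1 -1 -1 -1 -1 -1 -1 -1 -1 -1 -1 -1 -1 -1  2 -1 -1  2]
 [-1 -1 -1 -1 -1 -1 -1 -1 -1 -1 -1 -1 -1 -1 -1 -1 -1 -1 -1 -1 -1 -1 -1 -1 -1 -1 -1 -1]
 [-1 -1 -1 -1 -1 -1 -1 -1 -1 -1 -1 -1 -1 -1 -1 -
[... 3725 characters left out ...]
-1]
 [ 0 38  4  3  2  1  3 -1  2  1  5  3  1  2  0 -1  2  0 -1 -1 -1 -1 -1 -1 -1 -1 -1 -1]
 [ 0 40  4  3  3  3  3 -1 -1 -1 -1 -1 -1 -1 -1 -1 -1 -1 -1 -1 -1 -1 -1 -1 -1 -1 -1 -1]
 [ 0 41  2  1  7  1  1 -1 -1 -1 -1 -1 -1 -1 -1 -1 -1 -1 -1 -1 -1 -1 -1 -1 -1 -1 -1 -1]
 [-1 31  2  1  0  0  4 -1 -1 -1 -1 -1 -1 -1 -1 -1 -1 -1 -1 -1 -1 -1 -1 -1 -1 -1 -1 -1]
 [-1 44  3  2  3 -1  3 -1 -1 -1 -1 -1 -1 -1 -1 -1 -1 -1 -1 -1 -1 -1 -1  4  2 -1 -1 15]
 [-1 42  2  1  4  1  2 -1 -1 -1  5  3  3 -1  4  5  5  2  2  0  5  3  3  6  4  2  2  8]
 [-1 13 30 19 22 21 10 31 23 21 21 22 23 20 17 19 21 23 19 22 10 28 21 26 26 12 25 22]
 [-1 42 41 42 41 41 41 -1 -1 -1 45 45 44 44 44 42 42 43 43 43 43 42 41 -1 40 -1 -1 44]]
```

The surface in the -y corner reaches 37 mm, so one plug lies on another there. With the plug at y≈+20 that makes all three in the pan. The chute and spout are empty and the pointer matches the clip to about 0.3 mm.

```bash
python3 -c "
from h import *
print(job_done(),state()['time'])"
```

```text
the job is handed in; nothing more can be done
the job is handed in; nothing more can be done
```

The job is handed in with the pan released within about 2 mm of centre under the spout, the slide held about 0.3 mm from the clip, and all three plugs in the pan (one hidden, inferred from depth data); I viewed 11 pictures, one over the limit.

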